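# Load a card reader into the press fixture and hold the lever down

## Robot

A 7-joint arm with a two-finger parallel gripper is mounted at the origin on a cart in front of the work surface, level with it; the furniture and walls round the work are solid. World frame = base frame: x ahead of the robot, y to its left, z up, the work surface at z = 0. Lengths are in mm, angles in rad, forces in N, time in s.
With the tool pointing down it reaches from about 400 to 875 mm from the base axis. Payload 4.4 kg.
Tool frame: the origin (TCP) lies midway between the tips of the shut fingers; the grasp point (between the pads) lies 19 mm behind it (ctrl.grip_point_offset is the distance from the TCP to the grasp point, in mm); z points along the fingers, y is the line along which they close (so a half turn about z gives the same grasp; the last joint's range is limited). The gripper opens to 85 mm and grips with 20 to 120 N. Pads are 22 mm wide; open, the fingers measure 114 mm over their backs; the gripper's body (76 mm by 85 mm) begins 54 mm behind the grasp point. The pads swing forward as they close: fully open they stand 13 mm farther back than shut.
Start: joints at [-0.066, 0.628, 0.038, 1.517, -0.027, 0.996, -0.02], TCP at [650.014, 0.027, 231.313] pointing down, gripper open.
Joint ranges: [-3.06, 3.06], [-0.37, 2.12], [-1.25, 1.32], [0.18, 2.47], [-1.1, 4.24], [0.23, 1.98], [-2.94, 2.94]. Speed limits (rad/s): [2.57, 2.57, 3.14, 3.14, 3.14, 3.14, 3.14].

## Interface

Orientations are given as [roll, pitch, yaw] about the fixed x, y, z axes, in that order (R = Rz(yaw) Ry(pitch) Rx(roll)).
In Python, from cell import ctrl gives the robot as it stands.
- The arm moves only by the tool nudge_tcp, called after ">>>" in YAML: its name, and indented under it one key for each argument. Schema: {"type":"object","properties":{"offsets":{"type":"array","items":{"type":"array","items":{"type":"number"},"minItems":7,"maxItems":7},"minItems":1,"maxItems":12},"only":{"type":"string"},"quiet":{"type":"boolean"},"lines":{"type":"string"}},"required":["offsets"],"additionalProperties":false}. offsets is a list of rows, 1 to 12 of them, each of 7 numbers: dx, dy, dz in units of 100 mm, then a rotation vector rx, ry, rz in rad, then the finger opening in mm; each row shifts and turns the commanded pose from where the row before left it, along the tool's axes as they then stand; what a row does not reach is not made up. A row lasts 1/10 s, in which the tool goes at most 50 mm and 0.15 rad, less where a joint would pass 70% of its speed; a pose out of reach is approached as far as the arm can. The fingers move at their own pace and stop on an object; the grip force is fixed at half the most. Time passes only in rows, so rows that do not move let the fingers close. The tool returns the time, the measured TCP pose, the force, the opening and the grip force at its end. only (a regular expression) keeps the lines of the reply that match it, lines (a string "A,B") keeps lines A to B, and quiet returns only ok. Input that does not fit is refused with a message, and nothing moves.
- ctrl.read_state(): the state, without advancing time (a new reading comes with each control period).
- ctrl.get_image(name): name is "scene" or "side" or "wrist"; returns the picture (384x512x3 uint8, blue, green, red); there is no depth.
- ctrl.calibration(name): a dict with "fx", "fy", "cx", "cy" (pixels), "rvec" (rotation vector, rad) and "tvec" (3), from world to camera coordinates, as OpenCV has them; the wrist camera has in their place "hand_eye" (4x4, takes a point from camera to tool coordinates, whose origin is the TCP and whose axes are the flange's). Camera axes: x right, y down, z forward; pixel columns grow to the right and rows downward; lengths in mm; the calibration is good to about 2 mm. A picture is of the moment at which its call begins: read the wrist's pose just before it. calibration takes no time and is no camera call.
- ctrl.finish_job(): hands the job in; it is judged then, once.
The state is a dict: "clock": time; "qpos": joint angles; "qd": joint speeds; "tau": joint torques, N m; "eef_pos": TCP position; "tool_rot": TCP orientation; "force": force on the tool from outside, world axes, zero at the start; "torque": the same for the moment, N m; "width": finger opening in mm; "gripper_force": force on a finger pad.
Only numpy, scipy, OpenCV 4.12 (cv2) and the standard library are available. Lean on these libraries where they do the work, as an engineer would, in place of code of your own. Each camera call takes 0.05 s, during which the arm holds its last target. There are 200 camera calls.

## Task

Load the loose card reader into the hand-lever press fixture: with the safety catch still on, lay it face up and flat on the pedestal between the locating pins and let go of it. Then flip the safety catch fully over towards the robot, so that it frees the lever, take the lever by its grip bar and pull it down as far as it goes, so that its sprung pad presses on the reader. The lever springs back up when let go, so finish still holding it all the way down, and leave the other things on the bench where they are.

Things in the scene. Friction and masses are not known exactly. Their poses are not given: they have to be found in the camera images.
- reader: The card reader to be loaded: a thin flat black plastic box, 88 x 55 x 13 mm, 75 g, lying loose and face up on the bench. Origin: centre of its underside; x along the 88 mm length, y along the 55 mm width, z up out of its face. Either end may point either way in the fixture.
- fixture: Press fixture, fixed to the bench: grey painted base plate (x -55 to 165, y -80 to 105 mm, top at z 12 mm) with a white plastic pedestal 44 x 74 mm, top at z 28 mm; a spring lever hinged at the back, a safety catch at the left. Origin: on the bench under the pedestal's centre; x from the pedestal to the lever's hinge (away from the robot), y to the catch side (left), z up.
- nest (a point): Centre of the pedestal's top, axes as the fixture's. The reader lies here, 88 mm length along y. Six 6 mm pins with tapered tips, 10 mm higher than the top, surround it with 1.5 mm play a side: at x +-32, y +-30 and x 0, y +-48.5 mm. The middle of its long edges is free for fingers, down to 16 mm below its underside.
- press_lever (a joint): The lever, a bow of two flat steel arms at fixture y +-58 mm, a cross beam and the grip bar. Rad: 0 at rest (up, leaning 0.262 rad away from the robot), grows as it is pulled over towards the robot and down, 1.83 level, stop 1.85. A spring drives it back to 0: 2 to 6 N at the grip bar, 8 to 15 N at the end as the pad presses. With the catch on it is blocked after about 0.05 rad.
- lever_hinge (a point): Middle of the lever's hinge axis, which runs along the fixture's y; at fixture x 125, y 0, z 70 mm. The grip bar's axis is 190 mm from it, so the bar is about 254 mm above the bench at rest and 67 mm at the stop.
- lever_grip: The lever's grip: a black ribbed rubber sleeve, 16 mm diameter, 98 mm long, along the fixture's y between the ends of the two arms. It spins freely on the lever's end bar, so it can stay still between fingers while the lever turns. Origin: its centre, on the bar's axis; y along the bar.
- press_pad: The lever's sprung pad: a black plate 36 x 26 x 6 mm on a plunger under the cross beam, 125 mm from the hinge. Origin: middle of the cross beam. It meets the reader on the pedestal at a lever angle of about 1.79 rad, springs in (1.2 N per mm) and presses on it with about 10 N at the lever's stop.
- safety_catch (a joint): The safety catch, a dark steel bell crank on a post at the fixture's left. Its arm points back to a tooth in front of a peg on the lever's left arm and blocks it; its thumb piece points up. Rad: 0 on (blocking), grows as the thumb piece is pulled over towards the robot, which lifts the tooth; stop (fully over) 1.25. It stays where it is left and needs 1 to 3 N at the thumb piece.
- catch_hinge (a point): The pivot of the safety catch, at fixture x = 55, y = 77, z = 138 mm; its axis runs along the fixture's y.
- catch_thumb (a point): Centre of the cross bar (12 mm diameter, 20 mm long along the fixture's y) on top of the catch's thumb piece (a strip 13 mm wide, 6 mm thick), 64 mm from the pivot. Catch on: leans 0.262 rad away from the robot; fully over: 0.99 rad towards it. The post stands on its left (fixture y 89 to 101 mm, up to z 152 mm).
- hub: A black box (USB hub), 51 x 75 x 26 mm, loose; not part of the job. Origin: centre of its underside.
- jar: A clear screw jar with a blue lid, 50 mm diameter, 58 mm high, loose, behind on the left of the fixture; not part of the job. Origin: centre of its underside.
- adapter: A black power adapter block, 70 x 45 x 28 mm, loose, at the front right; not part of the job. Origin: centre of its underside.

How it is judged:
By the outcome, as a careful person would: the job done as asked, in the order asked, and still so for the second after the job is handed in, while the arm keeps its last pose, push and grip.
It also fails if it takes over 72 s, if anything falls off the work surface, if the arm or the gripper's body presses on something with over 40 N, if the wrist force passes 120 N, or if a joint passes its speed limit or range.

## Working session

There is one attempt and no reset: what is moved stays moved. The work goes in short steps, Python scripts to look and compute and a tool call to move; the robot and the scene stay as the last step left them, time stands still between calls to the robot, and variables do not carry over. Pictures are saved under pics/ and viewed, at most 10 in all, crops included, and the job is handed in when it is done.

```bash
ls; mkdir -p pics; python3 - <<'E'
from cell import ctrl
import cv2
for n in ("scene","side"):
    cv2.imwrite(f"pics/{n}0.png",cv2.resize(ctrl.get_image(n),(800,600),interpolation=cv2.INTER_CUBIC)); print(n,ctrl.calibration(n))
s=ctrl.read_state();print(s, ctrl.grip_point_offset, ctrl.calibration("wrist"))
E
```

```text
cell.py
pics
scene {'fx': 401.29052501059647, 'fy': 401.29052501059647, 'cx': 261.09208726120653, 'cy': 187.35863516810397, 'rvec': array([ 1.92587532, -0.75957605,  0.46187924]), 'tvec': array([-526.71551103,  305.46646639,  821.39469889])}
side {'fx': 384.0731725976752, 'fy': 384.0731725976752, 'cx': 252.9105755296251, 'cy': 188.42824026342922, 'rvec': array([ 0.0265672 , -2.87848733,  1.23535758]), 'tvec': array([ 601.67816419,  187.74911485, 1126.77032295])}
{'clock': 0.1, 'qpos': array([-0.06577667,  0.62927567,  0.03846254,  1.51827928, -0.02702593,
        0.99629945, -0.01998053]), 'qd': array([-5.89192377e-04, -8.76418265e-04, -1.13614410e-03, -2.10572125e-03,
        1.72370705e-05,  7.32081811e-04,  7.56784252e-04]), 'tau': array([ 3.65140630e-03, -5.64529252e+01,  1.23032581e+00, -1.93971133e+01,
        1.11524854e-02,  5.46943455e-03, -1.37002465e-05]), 'eef_pos': array([6.49431248e+02, 1.21482767e-02, 2.30463478e+02]), 'tool_rot': array([-3.13984921e+00,  7.78104410e-06,  1.57076373e+00]), 'force': array([ 0.03476277, -0.33718436, -0.44505181]), 'torque': array([ 0.05905695, -0.00929207,  0.01082621]), 'gripper_force': 0.0, 'width': 85.26575382662246} 18.700000000000003 {'fx': 286.5028110692226, 'fy': 286.5028110692226, 'cx': 252.25963313603708, 'cy': 196.7453395886732, 'hand_eye': array([[-6.41914341e-04, -9.58244464e-01, -2.85949531e-01,
         7.33812670e+01],
       [ 9.99999125e-01, -2.84423550e-04, -1.29171915e-03,
        -1.61819623e-01],
       [ 1.15645195e-03, -2.85950110e-01,  9.58243809e-01,
        -1.42319273e+02],
       [ 0.00000000e+00,  0.00000000e+00,  0.00000000e+00,
         1.00000000e+00]])}
```
View pics/scene0.png

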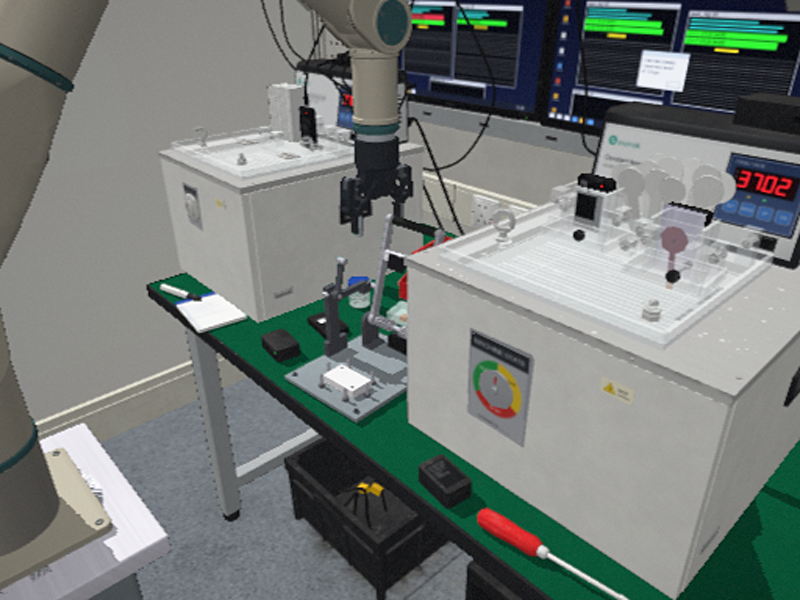

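View pics/side0.png

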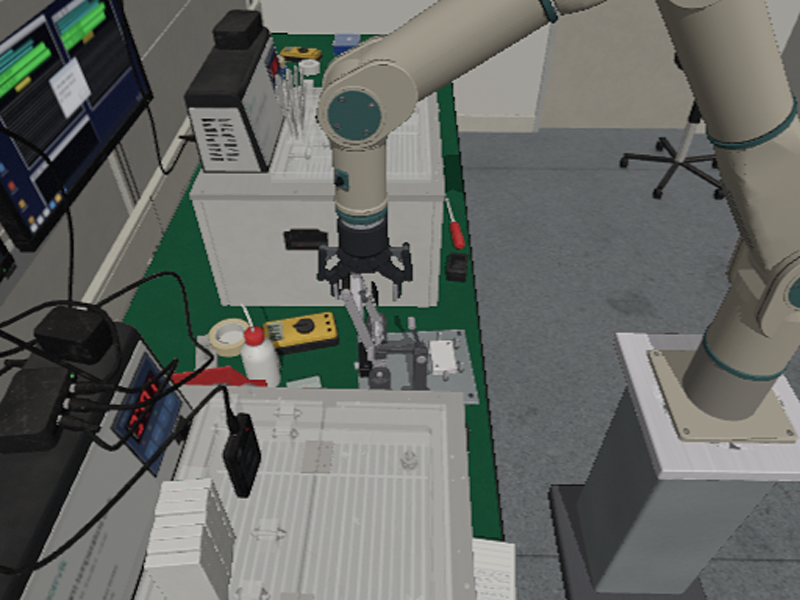

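Scene: the pedestal is at about (347,378), the catch post at (335,300), the hub at (280,343) and probably the reader at (325,323). Next I'll take the wrist view and write a helper.

```bash
cat > h.py <<'E'
from cell import ctrl
import cv2, numpy as np
from scipy.spatial.transform import Rotation as Ro
def cam(n,st=None):
    c=ctrl.calibration(n); K=np.array([[c["fx"],0,c["cx"]],[0,c["fy"],c["cy"]],[0,0,1]])
    if n!="wrist":
        R=Ro.from_rotvec(c["rvec"]).as_matrix(); return K,R.T,-R.T@c["tvec"]
    H=np.array(c["hand_eye"]); T=Ro.from_euler("xyz",st["tool_rot"]).as_matrix()
    return K,T@H[:3,:3],T@H[:3,3]+st["eef_pos"]
def onz(C,uv,z):
    K,R,o=C; d=R@np.linalg.solve(K,[uv[0],uv[1],1.]); return o+d*(z-o[2])/d[2]
def proj(C,p):
    K,R,o=C; q=K@(R.T@(np.asarray(p,float)-o)); return q[:2]/q[2]
def snap(n,name,crop=None,k=1.5625):
    s=ctrl.read_state(); im=ctrl.get_image(n)
    if crop: x,y,w,h=crop; im=im[y:y+h,x:x+w]
    cv2.imwrite(f"pics/{name}.png",cv2.resize(im,None,fx=k,fy=k,interpolation=cv2.INTER_CUBIC)); return s
E
python3 - <<'E'
from h import *
s=snap("wrist","w0"); print(s["eef_pos"],s["tool_rot"])
snap("scene","s1",(160,150,130,125),4.8)
C=cam("scene")
for uv,z in [((347,373),28),((286,377),12),((357,418),12),((325,323),6),((280,338),26)]: print(uv,onz(C,np.array(uv)/1.5625,z).round(0))
E
```

```text
[6.49431248e+02 1.21482767e-02 2.30463478e+02] [-3.13984921e+00  7.78104410e-06  1.57076373e+00]
(347, 373) [520. -59.  28.]
(286, 377) [448.  24.  12.]
(357, 418) [ 467. -152.   12.]
(325, 323) [619. 142.   6.]
(280, 338) [502. 124.  26.]
```

View pics/w0.png

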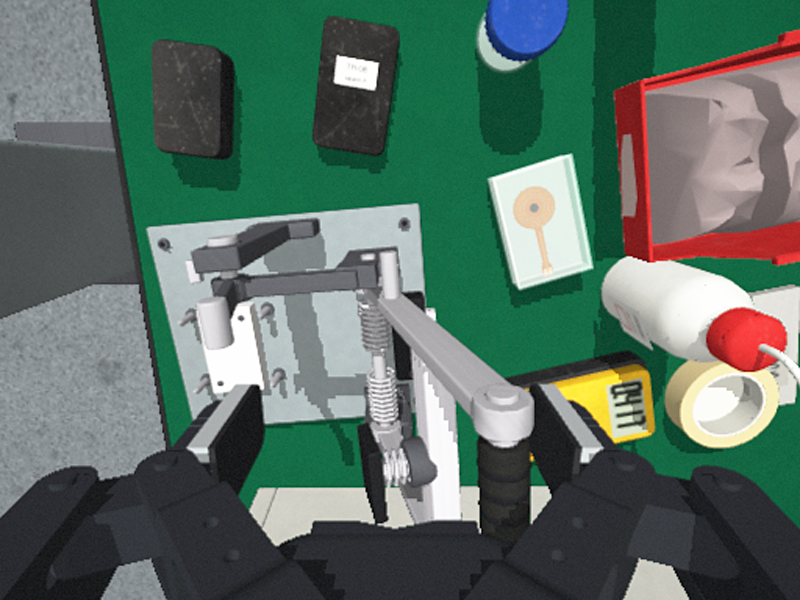

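View pics/s1.png

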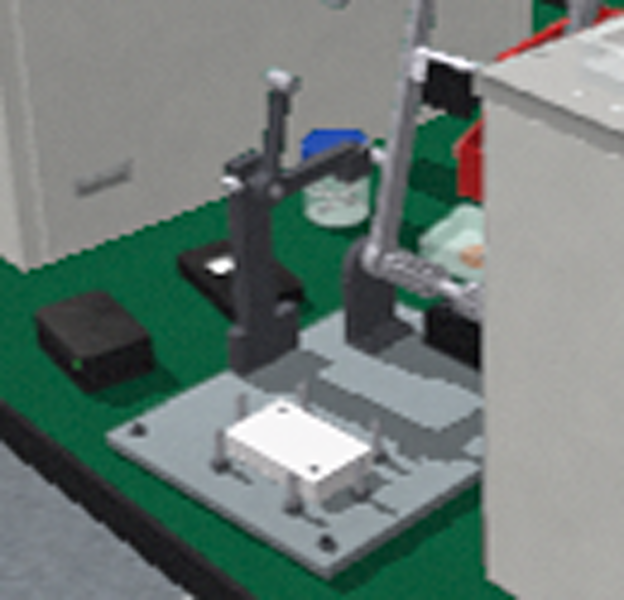

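The wrist view shows the reader at top centre, with top-face corners near (325,16), (399,24), (383,155) and (313,148). The plate's left corners are at (148,228) and (418,204). The scene crop shows the pedestal top and the plate's front corners at (108,435) and (328,577).

```bash
cat > m.py <<'E'
from h import *
from scipy.optimize import least_squares
s=ctrl.read_state(); W=cam("wrist",s); S=cam("scene")
w=lambda u,v:np.array([u,v])/1.5625
c=lambda u,v:np.array([160+u/4.8,150+v/4.8])
q=[onz(W,w(*p),13)for p in[(325,16),(399,24),(383,155),(313,148)]]
print("reader",np.round(q,1),np.mean(q,0)); 
for i in range(4): e=q[(i+1)%4]-q[i]; print(np.linalg.norm(e),np.degrees(np.arctan2(e[1],e[0])))
q=[onz(W,w(*p),26)for p in[(153,40),(219,46),(222,157),(156,150)]];print("hub",np.round(q,0))
obs=[(W,w(148,228),(-55,105,12)),(W,w(418,204),(165,105,12)),(S,c(108,435),(-55,105,12)),(S,c(328,577),(-55,-80,12)),
 (S,c(227,435),(-22,37,28)),(S,c(313,480),(-22,-37,28)),(S,c(372,440),(22,-37,28)),(S,c(280,402),(22,37,28))]
T=lambda x,p:np.array([x[0]+p[0]*np.cos(x[2])-p[1]*np.sin(x[2]),x[1]+p[0]*np.sin(x[2])+p[1]*np.cos(x[2]),p[2]])
f=lambda x:np.concatenate([proj(C,T(x,p))-uv for C,uv,p in obs])
r=least_squares(f,[520,-59,0],x_scale=[10,10,.1],loss="soft_l1");print("fix",r.x,r.fun.reshape(-1,2).round(1))
x=r.x
a=.262
for n,p in dict(nest=(0,0,28),thumb=(55+64*np.sin(a),77,138+64*np.cos(a)),grip=(125+190*np.sin(a),0,70+190*np.cos(a)),hinge=(125,0,70)).items(): print(n,T(x,p).round(1),"wrist px",proj(W,T(x,p))*1.5625,"crop px",(proj(S,T(x,p))-[160,150])*4.8)
E
python3 m.py
```

```text
reader [[600.2 179.8  13. ]
 [652.3 174.8  13. ]
 [640.3  87.2  13. ]
 [587.2  92.2  13. ]] [620.00286284 133.48826589  13.        ]
52.274681348806574 -5.495848140906282
88.41251672120897 -97.78736211846551
53.3356127150451 174.54085804742652
88.49541124522598 81.52716931891801
hub [[483. 162.  26.]
 [528. 158.  26.]
 [522.  85.  26.]
 [474.  90.  26.]]
fix [ 5.13125366e+02 -6.84280948e+01  8.69059817e-02] [[-1.9  0.5]
 [ 0.7  0.1]
 [-0.7 -0.7]
 [-0.2 -2.1]
 [-0.5 -1.2]
 [ 0.4  0.2]
 [ 0.2  1.2]
 [ 0.5 -1.1]]
nest [513.1 -68.4  28. ] wrist px [230.76818406 352.3055504 ] crop px [298.20957957 437.41093593]
thumb [577.7  14.5 199.8] wrist px [219.41949232 324.35237936] crop px [283.62210127  79.58107965]
grip [686.7 -53.3 253.5] wrist px [505.32039377 566.64271091] crop px [505.62074626 -25.83267721]
hinge [637.7 -57.6  70. ] wrist px [378.89549398 360.48711255] crop px [450.17491767 288.3405699 ]
```

The fit is consistent: the edges measure 88 mm and about 53 mm, and the thumb and hinge reprojections match. I'll go up and back towards the robot for one clear look at the nest.

The manual's scale: shifts go in units of 100 mm. Converting my numbers, -30 mm is -0.3, -20 mm is -0.2.

>>> nudge_tcp:
  offsets:
    - [0, 0, -0.3, 0, 0, 0, 85]
    - [0, 0, -0.3, 0, 0, 0, 85]
    - [0, -0.35, 0, 0, 0, 0, 85]
    - [0, -0.35, 0, 0, 0, 0, 85]
    - [0, -0.35, 0, 0, 0, 0, 85]
    - [0, -0.35, 0, 0, 0, 0, 85]
    - [0, -0.2, 0, 0, 0, 0, 85]
    - [0, 0, 0, 0, 0, 0, 85]
    - [0, 0, 0, 0, 0, 0, 85]
    - [0, 0, 0, 0, 0, 0, 85]

```text
clock: 1.2
eef_pos: [491.3, 0.1, 291.4]
tool_rot: [3.14, -0.0, 1.571]
force: [-0.7, -0.5, 0.7]
width: 85.3
gripper_force: 0.0
```

```bash
python3 - <<'E'
from h import *
s=snap("wrist","w1",(130,0,382,286),2.09); print(s["eef_pos"],s["tool_rot"])
E
```

```text
[4.91284456e+02 1.20652252e-01 2.91386472e+02] [ 3.14040485e+00 -1.07542057e-04  1.57080783e+00]
```

View pics/w1.png

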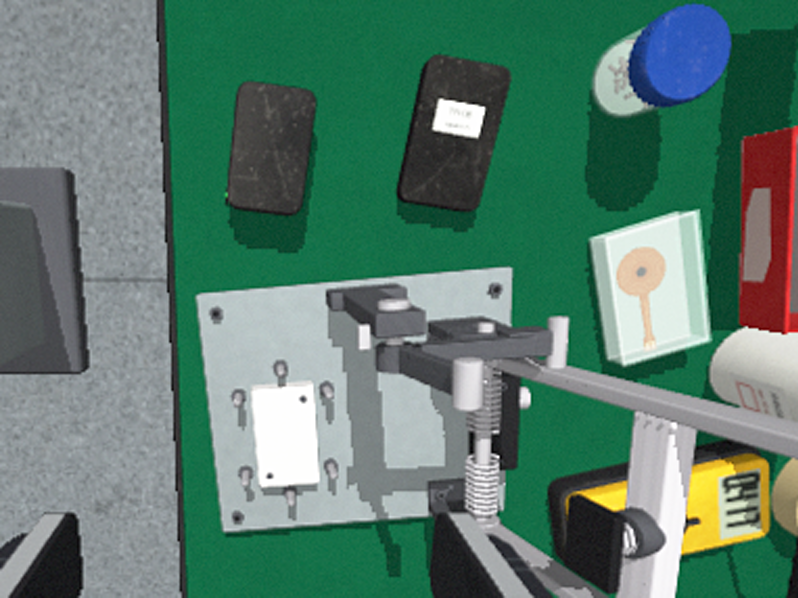

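The nest is clear now. Pin tips are at (280,367), (238,395), (327,388), (246,472), (331,465) and (291,491), and the pedestal corners at (250,386), (313,380), (319,485) and (258,489). The reader's corners are at (431,55), (511,67), (474,211) and (399,199).

```bash
cat > m2.py <<'E'
from h import *
from scipy.optimize import least_squares
s=ctrl.read_state(); W=cam("wrist",s)
w=lambda u,v:np.array([130+u/2.09,v/2.09])
T=lambda x,p:np.array([x[0]+p[0]*np.cos(x[2])-p[1]*np.sin(x[2]),x[1]+p[0]*np.sin(x[2])+p[1]*np.cos(x[2]),p[2]])
def fit(obs,x0):
    r=least_squares(lambda x:np.concatenate([proj(W,T(x,p))-uv for uv,p in obs]),x0,x_scale=[10,10,.1],loss="soft_l1")
    print(r.x.round(4),r.fun.reshape(-1,2).round(1).tolist()); return r.x
P=[(w(197,294),(-55,105,12)),(w(512,268),(165,105,12)),(w(223,533),(-55,-80,12)),(w(250,386),(-22,37,28)),(w(313,380),(22,37,28)),(w(319,485),(22,-37,28)),(w(258,489),(-22,-37,28))]
Q=[(w(280,365),(0,48.5,37)),(w(238,393),(-32,30,37)),(w(327,386),(32,30,37)),(w(246,470),(-32,-30,37)),(w(331,463),(32,-30,37)),(w(291,489),(0,-48.5,37))]
fit(P,[513,-68,.09]);fit(Q,[513,-68,.09]);F=fit(P+Q,[513,-68,.09])
R=fit([(w(431,55),(-27.5,44,13)),(w(511,67),(27.5,44,13)),(w(474,211),(27.5,-44,13)),(w(399,199),(-27.5,-44,13))],[620,133,-.12])
q=[onz(W,w(*p),26)for p in[(235,83),(316,90),(298,213),(230,205)]];print("hub",np.round(q,0))
E
python3 m2.py
```

```text
[ 5.120177e+02 -6.741770e+01  8.100000e-02] [[-0.9, -0.1], [1.0, -0.4], [-0.9, -0.1], [0.2, 2.1], [0.1, 2.6], [-0.1, -0.9], [0.4, -0.7]]
[ 5.116329e+02 -5.796580e+01  9.330000e-02] [[-0.1, -1.8], [-1.2, -0.5], [0.9, -1.2], [-0.9, 1.4], [1.4, 1.0], [-0.0, 1.8]]
[ 5.118583e+02 -6.324580e+01  8.500000e-02] [[-1.4, -2.9], [1.0, -3.8], [-0.8, -2.3], [-0.0, -0.6], [-0.0, -0.3], [-0.1, -3.5], [0.4, -3.2], [0.4, 1.8], [-0.8, 2.8], [1.1, 2.5], [-0.9, 4.5], [1.2, 4.5], [-0.2, 5.1]]
[ 6.182154e+02  1.334426e+02 -1.575000e-01] [[-1.5, -1.7], [1.3, 0.0], [1.4, 1.1], [-1.2, 0.3]]
hub [[478. 161.  26.]
 [528. 157.  26.]
 [518.  86.  26.]
 [474.  90.  26.]]
```

The pin fit disagrees with the plate fit in y, because I probably marked the pin bases rather than the tips. I'll check in an enlarged montage of the same picture.

```bash
python3 - <<'E'
import cv2,numpy as np
im=cv2.imread("pics/w1.png")
a=cv2.resize(im[350:510,220:350],None,fx=3.2,fy=3.2,interpolation=cv2.INTER_CUBIC)
b=cv2.resize(im[40:225,385:525],None,fx=2.7,fy=2.7,interpolation=cv2.INTER_CUBIC)
h=max(a.shape[0],b.shape[0]); o=np.zeros((h,a.shape[1]+b.shape[1],3),np.uint8)
o[:a.shape[0],:a.shape[1]]=a;o[:b.shape[0],a.shape[1]:]=b;print(o.shape,a.shape)
cv2.imwrite("pics/w1m.png",o)
E
```

```text
(512, 794, 3) (512, 416, 3)
```

View pics/w1m.png

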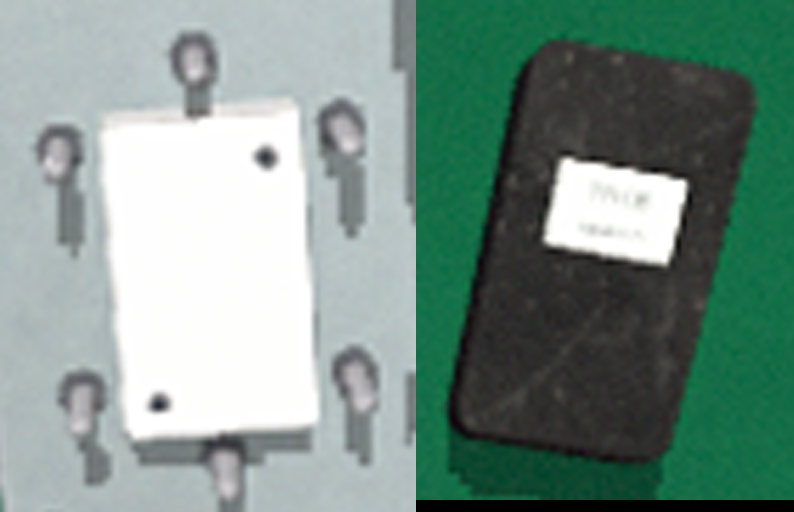

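The blobs' upper ends are the pin collars and the tips lie lower. The pedestal top's true corners in the montage are (103,127), (300,110), (316,425) and (127,438). The label gives a good reader angle.

```bash
cat >> m2.py <<'E'
print('---')
a=lambda u,v:w(220+u/3.2,350+v/3.2); b=lambda u,v:w(385+(u-416)/2.7,40+v/2.7)
P[3:]=[(a(103,127),(-22,37,28)),(a(300,110),(22,37,28)),(a(316,425),(22,-37,28)),(a(127,438),(-22,-37,28))]
Q=[(a(196,65),(0,48.5,37)),(a(60,160),(-32,30,37)),(a(347,135),(32,30,37)),(a(84,410),(-32,-30,37)),(a(360,385),(32,-30,37)),(a(228,480),(0,-48.5,37))]
fit(P,F);fit(P[3:],F);fit(Q,F);fit(P+Q,F)
L=[onz(W,b(*p),13) for p in[(562,157),(688,180),(668,267),(545,246)]]
for i in range(4): e=L[(i+1)%4]-L[i]; print("label",np.linalg.norm(e),np.degrees(np.arctan2(e[1],e[0])))
fit([(b(541,40),(-27.5,44,13)),(b(757,74),(27.5,44,13)),(b(668,465),(27.5,-44,13)),(b(458,432),(-27.5,-44,13))],R)
E
python3 m2.py | sed '1,/---/d'
```

```text
[ 5.126003e+02 -6.731720e+01  8.100000e-02] [[-0.5, -0.2], [1.5, -0.5], [-0.5, -0.1], [-0.4, 0.3], [0.2, 0.4], [0.4, 0.0], [-0.0, 0.3]]
[ 5.12563e+02 -6.69377e+01  7.62000e-02] [[-0.4, -0.1], [0.3, 0.2], [0.2, -0.1], [-0.2, -0.0]]
[ 5.122868e+02 -6.344500e+01  8.800000e-02] [[-0.1, -0.6], [-1.0, -0.3], [0.7, -0.4], [-0.6, 0.8], [0.9, 1.1], [0.1, -0.1]]
[ 5.124644e+02 -6.577980e+01  8.190000e-02] [[-0.7, -1.2], [1.4, -1.7], [-0.6, -0.9], [-0.6, -0.8], [0.1, -0.6], [0.3, -0.9], [-0.1, -0.7], [0.3, 1.0], [-0.7, 1.1], [0.9, 1.3], [-0.6, 2.2], [0.8, 2.7], [-0.0, 1.4]]
label 30.51366596133996 -9.266684883461272
label 19.032781564067633 -98.21585659627425
label 30.134397108911443 171.18907866455993
label 19.283079590049653 82.90071580736051
[ 6.194180e+02  1.329813e+02 -1.459000e-01] [[-1.1, -1.0], [1.7, -0.1], [0.6, 0.7], [-0.8, 0.5]]
```

>>> nudge_tcp:
  offsets:
    - [0.333, 0.32, 0, 0, 0, 0, 85]
    - [0.333, 0.32, 0, 0, 0, 0, 85]
    - [0.333, 0.32, 0, 0, 0, 0, 85]
    - [0.331, 0.321, 0, 0, 0, 0.145, 85]
    - [0, 0, 0.4, 0, 0, 0, 75]
    - [0, 0, 0.4, 0, 0, 0, 75]
    - [0, 0, 0.4, 0, 0, 0, 75]
    - [0, 0, 0.4, 0, 0, 0, 75]
    - [0, 0, 0.4, 0, 0, 0, 75]
    - [0, 0, 0, 0, 0, 0, 75]
    - [0, 0, 0, 0, 0, 0, 75]
    - [0, 0, 0, 0, 0, 0, 75]

```text
clock: 2.45
eef_pos: [620.2, 133.4, 93.4]
tool_rot: [3.138, -0.001, 1.426]
force: [0.5, 1.1, 0.7]
width: 75.1
gripper_force: 0.0
```

To row units: 20 mm is 0.2, 30 mm is 0.3.

>>> nudge_tcp:
  offsets:
    - [0, 0, 0.3, 0, 0, 0, 75]
    - [0, 0, 0.3, 0, 0, 0, 75]
    - [0, 0, 0.2, 0, 0, 0, 75]
    - [0, 0, 0.1, 0, 0, 0, 75]
    - [0, 0, 0, 0, 0, 0, 75]
    - [0, 0, 0, 0, 0, 0, 75]
    - [0, 0, 0, 0, 0, 0, 75]

```text
clock: 3.15
eef_pos: [619.5, 133.3, 3.1]
tool_rot: [3.139, -0.001, 1.426]
force: [0.3, 0.1, 0.6]
width: 75.1
gripper_force: 0.0
```

To row units: 2 mm is 0.02.

>>> nudge_tcp:
  offsets:
    - [0, 0, 0.02, 0, 0, 0, 68]
    - [0, 0, 0, 0, 0, 0, 60]
    - [0, 0, 0, 0, 0, 0, 50]
    - [0, 0, 0, 0, 0, 0, 45]
    - [0, 0, 0, 0, 0, 0, 45]
    - [0, 0, 0, 0, 0, 0, 45]
    - [0, 0, 0, 0, 0, 0, 45]
    - [0, 0, 0, 0, 0, 0, 45]

```text
clock: 3.95
eef_pos: [618.7, 133.1, 0.2]
tool_rot: [3.14, -0.0, 1.426]
force: [-0.9, 0.4, 6.1]
width: 53.5
gripper_force: 63.6
```

>>> nudge_tcp:
  offsets:
    - [0, 0, -0.1, 0, 0, 0, 45]
    - [0, 0, -0.3, 0, 0, 0, 45]
    - [0, 0, -0.4, 0, 0, 0, 45]
    - [0, 0, -0.4, 0, 0, 0, 45]
    - [0, 0, -0.4, 0, 0, 0, 45]
    - [0, 0, -0.4, 0, 0, 0, 45]
    - [0, 0, -0.4, 0, 0, 0, 45]
    - [0, 0, -0.1, 0, 0, 0, 45]
    - [0, 0, 0, 0, 0, 0, 45]
    - [0, 0, 0, 0, 0, 0, 45]

```text
clock: 4.95
eef_pos: [617.1, 132.8, 248.1]
tool_rot: [-3.139, 0.001, 1.426]
force: [-0.3, 0.3, -1.0]
width: 53.4
gripper_force: 63.2
```

>>> nudge_tcp:
  offsets:
    - [-0.305, -0.109, 0, 0, 0, 0, 45]
    - [-0.305, -0.109, 0, 0, 0, 0, 45]
    - [-0.305, -0.109, 0, 0, 0, 0, 45]
    - [-0.305, -0.109, 0, 0, 0, 0, 45]
    - [-0.305, -0.109, 0, 0, 0, 0, 45]
    - [-0.305, -0.109, 0, 0, 0, 0, 45]
    - [-0.305, -0.109, 0, 0, 0, 0, 45]
    - [0, 0, 0, 0, 0, -0.11, 45]
    - [0, 0, 0, 0, 0, -0.115, 45]
    - [0, 0, 0, 0, 0, 0, 45]
    - [0, 0, 0, 0, 0, 0, 45]
    - [0, 0, 0, 0, 0, 0, 45]

```text
clock: 6.15
eef_pos: [511.4, -67.0, 248.5]
tool_rot: [-3.14, -0.0, 1.649]
force: [-0.1, 0.7, 0.4]
width: 53.2
gripper_force: 63.2
```

To row units: 1 mm is 0.01, 40 mm is 0.4.

>>> nudge_tcp:
  offsets:
    - [0, 0.01, 0.4, 0, 0, 0, 45]
    - [0, 0, 0.4, 0, 0, 0, 45]
    - [0, 0, 0.4, 0, 0, 0, 45]
    - [0, 0, 0.3, 0, 0, 0, 45]
    - [0, 0, 0.25, 0, 0, 0, 45]
    - [0, 0, 0.15, 0, 0, 0, 45]
    - [0, 0, 0, 0, 0, 0, 45]
    - [0, 0, 0, 0, 0, 0, 45]
    - [0, 0, 0, 0, 0, 0, 45]

```text
clock: 7.05
eef_pos: [513.6, -67.1, 60.2]
tool_rot: [3.14, 0.0, 1.651]
force: [0.5, -0.3, -0.4]
width: 53.2
gripper_force: 63.2
```

```bash
python3 - <<'E'
from h import *
s=ctrl.read_state(); im=ctrl.get_image("wrist"); s2=ctrl.get_image("scene"); print(s["eef_pos"],s["tool_rot"],s["force"])
cv2.imwrite("pics/raww.png",im);cv2.imwrite("pics/raws.png",s2)
a=cv2.resize(im[130:384,100:420],(500,397),interpolation=cv2.INTER_CUBIC)
b=cv2.resize(s2[200:290,180:265],(300,318),interpolation=cv2.INTER_CUBIC)
o=np.zeros((397,800,3),np.uint8);o[:,:500]=a;o[:318,500:]=b;cv2.imwrite("pics/p2.png",o)
E
```

```text
[513.59749304 -67.08406982  60.23116385] [3.13980040e+00 3.89815024e-04 1.65065461e+00] [ 0.51570532 -0.25054625 -0.37254033]
```

View pics/p2.png

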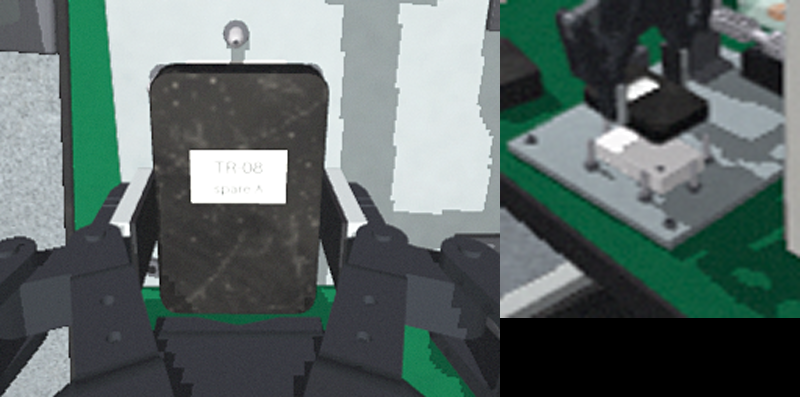

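The wrist panel shows the left pin's tip at (238,38), the reader's top-face far edge at v≈73 spanning u 150–328, and its near edge at v≈314. The reader sits square in the fingers.

```bash
python3 - <<'E'
from h import *
s=ctrl.read_state(); W=cam("wrist",s)
w=lambda u,v:np.array([100+u/1.5625,130+v/1.5625])
a=.081; U=np.array([[np.cos(a),np.sin(a)],[-np.sin(a),np.cos(a)]])
f=lambda p:(U@(p[:2]-[512.6,-67.2])).round(1)
for p in [(235,30),(237,40)]: print("pin",f(onz(W,w(*p),38)),f(onz(W,w(*p),12)))
for z in (73,76): print("far mid",f(onz(W,w(239,73),z)),"near mid",f(onz(W,w(239,314),z)),"left",f(onz(W,w(155,190),z)),"right",f(onz(W,w(325,190),z)))
for p in [(0,48.5,38),(0,48.5,12)]: 
    q=np.r_[U.T@np.array(p[:2])+[512.6,-67.2],p[2]]; print("expect pin",(proj(W,q)-[100,130])*1.5625)
for e in [(150,80),(328,80),(160,305),(318,305)]: print("edge pts",f(onz(W,w(*e),73)))
E
```

```text
pin [-0.3 52.6] [-0.5 49.3]
pin [ 0.4 48.9] [ 0.4 45. ]
far mid [ 1.  44.3] near mid [  0.9 -42.3] left [-25.9   6. ] right [28.6  5.9]
far mid [ 1. 45.] near mid [  0.9 -39.6] left [-25.3   7.6] right [27.9  7.5]
expect pin [235.86055223  41.10350906]
expect pin [236.06917057  31.84565143]
edge pts [-25.4  42.3]
edge pts [27.5 42.1]
edge pts [-26.6 -38.4]
edge pts [ 28.5 -38.5]
```

To row units: 8 mm is 0.08, 5 mm is 0.05.

>>> nudge_tcp:
  offsets:
    - [-0.008, -0.008, 0.1, 0, 0, 0, 45]
    - [0, 0, 0.08, 0, 0, 0, 45]
    - [0, 0, 0.05, 0, 0, 0, 45]
    - [0, 0, 0.03, 0, 0, 0, 45]
    - [0, 0, 0, 0, 0, 0, 45]
    - [0, 0, 0, 0, 0, 0, 45]

```text
clock: 7.75
eef_pos: [512.0, -68.0, 33.2]
tool_rot: [-3.141, -0.0, 1.651]
force: [0.3, 0.8, -0.4]
width: 53.3
gripper_force: 63.2
```

>>> nudge_tcp:
  offsets:
    - [0, 0, 0.03, 0, 0, 0, 45]
    - [0, 0, 0.01, 0, 0, 0, 45]
    - [0, 0, 0, 0, 0, 0, 45]
    - [0, 0, 0, 0, 0, 0, 45]

```text
clock: 8.15
eef_pos: [512.0, -68.0, 29.3]
tool_rot: [3.142, 0.0, 1.651]
force: [-1.1, 0.1, 0.2]
width: 53.3
gripper_force: 63.2
```

>>> nudge_tcp:
  offsets:
    - [0, 0, 0.01, 0, 0, 0, 45]
    - [0, 0, 0.005, 0, 0, 0, 45]
    - [0, 0, 0, 0, 0, 0, 45]
    - [0, 0, 0, 0, 0, 0, 45]

```text
clock: 8.55
eef_pos: [512.1, -68.0, 28.1]
tool_rot: [3.141, 0.0, 1.651]
force: [-1.3, -0.1, 5.1]
width: 53.5
gripper_force: 63.7
```

>>> nudge_tcp:
  offsets:
    - [0, 0, 0, 0, 0, 0, 58]
    - [0, 0, 0, 0, 0, 0, 62]
    - [0, 0, 0, 0, 0, 0, 70]
    - [0, 0, 0, 0, 0, 0, 75]
    - [0, 0, -0.1, 0, 0, 0, 75]
    - [0, 0, -0.2, 0, 0, 0, 75]
    - [0, 0, -0.3, 0, 0, 0, 75]
    - [0, 0, -0.4, 0, 0, 0, 75]
    - [0, 0, -0.4, 0, 0, 0, 75]
    - [0, 0, -0.4, 0, 0, 0, 75]
    - [0, 0, 0, 0, 0, 0, 75]
    - [0, 0, 0, 0, 0, 0, 75]

```text
clock: 9.75
eef_pos: [512.4, -68.0, 209.1]
tool_rot: [3.139, 0.0, 1.651]
force: [0.1, 0.2, -0.4]
width: 74.8
gripper_force: 0.0
```

```bash
python3 - <<'E'
from h import *
s=ctrl.read_state(); im=ctrl.get_image("wrist"); s2=ctrl.get_image("scene"); print(s["eef_pos"],s["tool_rot"])
cv2.imwrite("pics/raww3.png",im)
a=cv2.resize(im[130:384,100:420],(500,397),interpolation=cv2.INTER_CUBIC)
b=cv2.resize(s2[200:290,180:265],(300,318),interpolation=cv2.INTER_CUBIC)
o=np.zeros((397,800,3),np.uint8);o[:,:500]=a;o[:318,500:]=b;cv2.imwrite("pics/p3.png",o)
E
```

```text
[512.37575088 -68.01094755 209.13698488] [3.13900337e+00 3.91180930e-04 1.65079079e+00]
```

View pics/p3.png

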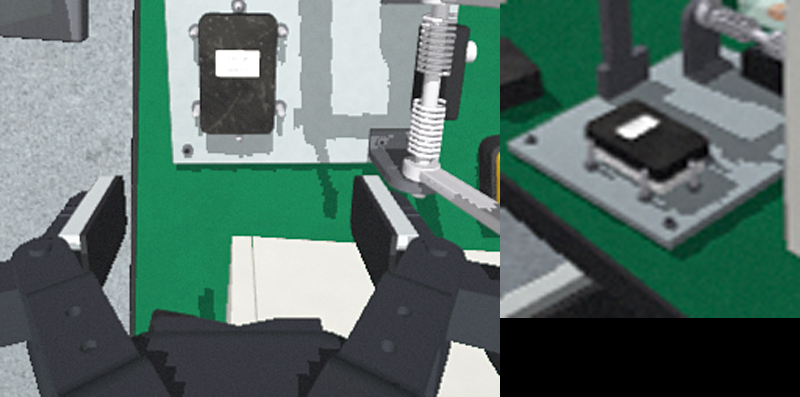

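The reader is seated flat between all six pins and released. Next, the catch: I'll come in behind the thumb bar with the fingers shut.

To row units: -25 mm is -0.25, 24.6 mm is 0.246.

>>> nudge_tcp:
  offsets:
    - [0, 0, -0.3, 0, 0, 0, 0]
    - [0, 0, -0.25, 0, 0, 0, 0]
    - [0.185, 0.246, 0, 0, 0, 0, 0]
    - [0.185, 0.246, 0, 0, 0, 0, 0]
    - [0.185, 0.246, 0, 0, 0, 0, 0]
    - [0.183, 0.246, 0, 0, 0, 0, 0]
    - [0, 0, 0, 0, 0, 0, 0]
    - [0, 0, 0.2, 0, 0, 0, 0]
    - [0, 0, 0.2, 0, 0, 0, 0]
    - [0, 0, 0.2, 0, 0, 0, 0]
    - [0, 0, 0.15, 0, 0, 0, 0]
    - [0, 0, 0, 0, 0, 0, 0]

```text
clock: 11.05
eef_pos: [601.2, 12.8, 184.2]
tool_rot: [-3.134, 0.0, 1.65]
force: [-0.9, 0.5, -0.1]
width: -0.0
gripper_force: 0.0
```

>>> nudge_tcp:
  offsets:
    - [0, -0.05, 0, 0, 0, 0, 0]
    - [0, 0, 0, 0, 0, 0, 0]
    - [0, 0, 0, 0, 0, 0, 0]

```text
clock: 11.35
eef_pos: [599.5, 12.9, 188.7]
tool_rot: [3.14, 0.0, 1.651]
force: [0.1, 0.5, -0.8]
width: -0.4
gripper_force: 0.0
```

```bash
python3 - <<'E'
from h import *
s=ctrl.read_state()
a=.081; U=np.array([[np.cos(a),np.sin(a)],[-np.sin(a),np.cos(a)]])
print(U@(s["eef_pos"][:2]-[512.6,-67.2]),s["eef_pos"])
a=cv2.resize(ctrl.get_image("side")[130:300,180:330],(400,453),interpolation=cv2.INTER_CUBIC)
b=cv2.resize(ctrl.get_image("scene")[110:270,180:315],(382,453),interpolation=cv2.INTER_CUBIC)
cv2.imwrite("pics/p4.png",np.hstack([a,b]))
E
```

```text
[93.10269026 72.83989017] [599.5038523   12.93414371 188.66043579]
```

View pics/p4.png

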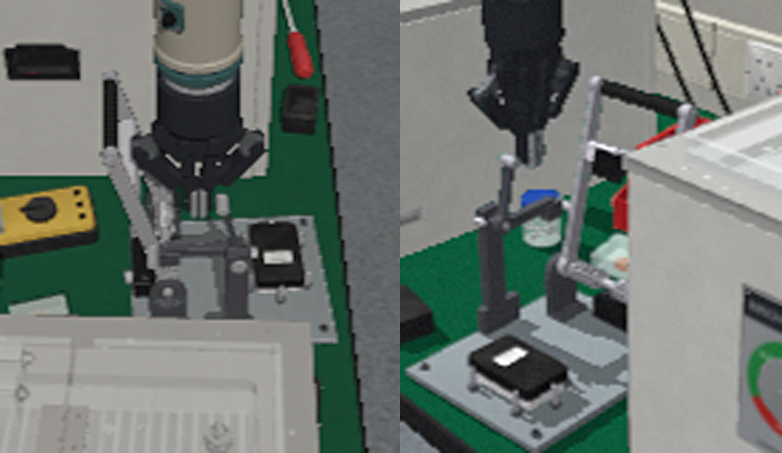

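Tips are behind the thumb bar as planned. Drag it towards the robot.

>>> nudge_tcp:
  offsets:
    - [0, -0.12, 0, 0, 0, 0, 0]
    - [0, -0.12, 0, 0, 0, 0, 0]
    - [0, -0.12, 0, 0, 0, 0, 0]
    - [0, -0.11, 0.02, 0, 0, 0, 0]
    - [0, -0.09, 0.04, 0, 0, 0, 0]
    - [0, -0.08, 0.07, 0, 0, 0, 0]
    - [0, -0.06, 0.07, 0, 0, 0, 0]
    - [0, -0.05, 0.07, 0, 0, 0, 0]
    - [0, 0, 0, 0, 0, 0, 0]
    - [0, 0, 0, 0, 0, 0, 0]

```text
clock: 12.45
eef_pos: [530.7, 7.3, 164.5]
tool_rot: [3.128, 0.0, 1.651]
force: [3.5, 0.4, 21.8]
width: 0.1
gripper_force: 10.4
```

To row units: -4 mm is -0.04.

>>> nudge_tcp:
  offsets:
    - [0, -0.04, 0, 0, 0, 0, 0]
    - [0, 0, 0, 0, 0, 0, 0]
    - [0, 0, 0, 0, 0, 0, 0]

```text
clock: 12.75
eef_pos: [530.3, 7.3, 164.8]
tool_rot: [3.12, 0.0, 1.651]
force: [11.1, 0.7, 15.8]
width: -0.2
gripper_force: 9.6
```

>>> nudge_tcp:
  offsets:
    - [0, -0.04, 0, 0, 0, 0, 0]
    - [0, 0, 0, 0, 0, 0, 0]
    - [0, 0, 0, 0, 0, 0, 0]

```text
clock: 13.05
eef_pos: [529.6, 7.3, 165.2]
tool_rot: [3.114, 0.0, 1.651]
force: [16.8, 1.8, 11.3]
width: -0.1
gripper_force: 9.3
```

The force rises against the catch's stop, and the tip geometry matches 0.99 rad, so it is fully over. Back off, go up and over the grip bar.

The manual's scale: shifts go in units of 100 mm. Converting my numbers, -40 mm is -0.4, -30 mm is -0.3.

>>> nudge_tcp:
  offsets:
    - [0, 0.08, 0, 0, 0, 0, 0]
    - [0, 0.04, -0.1, 0, 0, 0, 0]
    - [0, 0, -0.3, 0, 0, 0, 0]
    - [0, 0, -0.4, 0, 0, 0, 0]
    - [0, 0, -0.4, 0, 0, 0, 0]
    - [0, 0, -0.4, 0, 0, 0, 50]
    - [0, 0, 0, 0, 0, 0, 50]
    - [0, 0, 0, 0, 0, 0, 50]

```text
clock: 13.85
eef_pos: [528.1, 7.3, 320.8]
tool_rot: [3.142, -0.0, 1.651]
force: [-0.4, 0.4, -0.3]
width: 43.3
gripper_force: 0.0
```

```bash
python3 - <<'E'
from h import *
s=ctrl.read_state(); W=cam("wrist",s); im=ctrl.get_image("wrist"); cv2.imwrite("pics/raww5.png",im); s2=ctrl.get_image("scene");cv2.imwrite("pics/raws5.png",s2)
a=.081; U=np.array([[np.cos(a),np.sin(a)],[-np.sin(a),np.cos(a)]])
print(U@(s["eef_pos"][:2]-[512.6,-67.2]),s["eef_pos"],s["tool_rot"],s["force"])
S=cam("scene"); g=lambda im,p:im[int(p[1])-1:int(p[1])+2,int(p[0])-1:int(p[0])+2].mean((0,1)).round()
F=lambda p:np.r_[U.T@np.array(p[:2])+[512.6,-67.2],p[2]]
raw=cv2.imread("pics/raws.png")
for th in (-.262,.8,.9,.99,1.05):
    q=proj(S,F((55-64*np.sin(th),77,138+64*np.cos(th)))); print(th,q.round(1),g(s2,q),"before",g(raw,q))
q=F((174.2,0,253.5));print(q)
E
```

```text
[21.4689101  73.05175268] [528.0877962    7.34931817 320.8076272 ] [ 3.14153450e+00 -5.40119654e-05  1.65069580e+00] [-0.40083797  0.39421085 -0.27789614]
-0.262 [218.9 166.5] [101.  99.  95.] before [ 94. 101.  98.]
0.8 [201.6 179.6] [137. 141. 141.] before [137. 140. 141.]
0.9 [200.5 181.8] [161. 161. 157.] before [139. 141. 142.]
0.99 [199.6 183.8] [206. 198. 199.] before [139. 142. 142.]
1.05 [199.1 185.1] [143. 140. 139.] before [139. 142. 142.]
[686.22884928 -53.10522444 253.5       ]
```

The catch's bright bar now appears exactly at the predicted fully-over pixel. On to the grip bar.

>>> nudge_tcp:
  offsets:
    - [-0.146, 0.305, 0, 0, 0, 0, 55]
    - [-0.146, 0.305, 0, 0, 0, 0, 55]
    - [-0.146, 0.305, 0, 0, 0, 0, 55]
    - [-0.146, 0.305, 0, 0, 0, 0, 55]
    - [-0.146, 0.305, 0, 0, 0, 0, 55]
    - [0, 0, 0, 0, 0, 0, 55]
    - [0, 0, 0.3, 0, 0, 0, 55]
    - [0, 0, 0.3, 0, 0, 0, 55]
    - [0, 0, 0, 0, 0, 0, 55]
    - [0, 0, 0, 0, 0, 0, 55]

```text
clock: 14.95
eef_pos: [685.4, -52.9, 259.9]
tool_rot: [-3.139, -0.001, 1.651]
force: [0.1, 0.4, 1.2]
width: 54.9
gripper_force: 0.0
```

>>> nudge_tcp:
  offsets:
    - [0, 0, 0.15, 0, 0, 0, 55]
    - [0, 0, 0.1, 0, 0, 0, 55]
    - [0, 0, 0, 0, 0, 0, 55]
    - [0, 0, 0, 0, 0, 0, 55]

```text
clock: 15.35
eef_pos: [686.6, -53.2, 236.6]
tool_rot: [3.141, 0.0, 1.651]
force: [0.1, -0.3, 0.9]
width: 55.0
gripper_force: 0.0
```

To row units: 2 mm is 0.02.

>>> nudge_tcp:
  offsets:
    - [0, 0, 0.02, 0, 0, 0, 8]
    - [0, 0, 0, 0, 0, 0, 8]
    - [0, 0, 0, 0, 0, 0, 8]
    - [0, 0, 0, 0, 0, 0, 8]
    - [0, 0, 0, 0, 0, 0, 8]
    - [0, 0, 0, 0, 0, 0, 8]
    - [0, 0, 0, 0, 0, 0, 8]

```text
clock: 16.05
eef_pos: [686.8, -53.2, 234.3]
tool_rot: [3.14, 0.0, 1.651]
force: [0.9, 0.1, 3.5]
width: 14.0
gripper_force: 58.5
```

```bash
python3 - <<'E'
import numpy as np
# arc table: TCP deltas (tool y = fixture x, tool z = down) per step
d=1.85/24; t=np.arange(25)*d-.262
x=-190*np.sin(t); z=190*np.cos(t)
print(np.c_[np.diff(x),-np.diff(z)].round(1).tolist())
E
```

```text
[[-14.3, -3.2], [-14.5, -2.1], [-14.6, -1.0], [-14.6, 0.1], [-14.6, 1.2], [-14.5, 2.4], [-14.2, 3.5], [-13.9, 4.6], [-13.5, 5.6], [-13.1, 6.6], [-12.5, 7.6], [-11.9, 8.6], [-11.2, 9.5], [-10.4, 10.3], [-9.6, 11.1], [-8.7, 11.8], [-7.8, 12.4], [-6.8, 13.0], [-5.8, 13.4], [-4.7, 13.9], [-3.7, 14.2], [-2.6, 14.4], [-1.4, 14.6], [-0.3, 14.6]]
```

Bar gripped (width 14, 58 N). Pull along the arc.

>>> nudge_tcp:
  offsets:
    - [0, -0.143, -0.032, 0, 0, 0, 8]
    - [0, -0.145, -0.021, 0, 0, 0, 8]
    - [0, -0.146, -0.01, 0, 0, 0, 8]
    - [0, -0.146, 0.001, 0, 0, 0, 8]
    - [0, -0.146, 0.012, 0, 0, 0, 8]
    - [0, -0.145, 0.024, 0, 0, 0, 8]
    - [0, 0, 0, 0, 0, 0, 8]

```text
clock: 16.75
eef_pos: [598.6, -60.8, 236.8]
tool_rot: [-3.141, 0.0, 1.65]
force: [3.1, -0.7, 2.3]
width: 13.9
gripper_force: 59.5
```

```bash
python3 - <<'E'
from h import *
s=ctrl.read_state();a=.081; U=np.array([[np.cos(a),np.sin(a)],[-np.sin(a),np.cos(a)]])
f=U@(s["eef_pos"][:2]-[512.6,-67.2]);g=s["eef_pos"][2]+18.7
print(f,s["force"],np.hypot(f[0]-125,g-70),np.arctan2(125-f[0],g-70)+.262)
E
```

```text
[86.19504325 -0.52871469] [ 3.09082449 -0.72768135  2.30565166] 189.4914506464732 0.4682437776509556
```

>>> nudge_tcp:
  offsets:
    - [0, -0.142, 0.035, 0, 0, 0, 8]
    - [0, -0.139, 0.046, 0, 0, 0, 8]
    - [0, -0.135, 0.056, 0, 0, 0, 8]
    - [0, -0.131, 0.066, 0, 0, 0, 8]
    - [0, -0.125, 0.076, 0, 0, 0, 8]
    - [0, -0.119, 0.086, 0, 0, 0, 8]
    - [0, -0.112, 0.095, 0, 0, 0, 8]
    - [0, -0.104, 0.103, 0, 0, 0, 8]
    - [0, -0.096, 0.111, 0, 0, 0, 8]
    - [0, 0, 0, 0, 0, 0, 8]

```text
clock: 17.75
eef_pos: [488.8, -70.1, 168.4]
tool_rot: [-3.14, 0.001, 1.65]
force: [-0.8, -3.0, 6.0]
width: 14.2
gripper_force: 60.0
```

```bash
cat > st.py <<'E'
from h import *
s=ctrl.read_state();a=.081; U=np.array([[np.cos(a),np.sin(a)],[-np.sin(a),np.cos(a)]])
f=U@(s["eef_pos"][:2]-[512.6,-67.2]);g=s["eef_pos"][2]+18.7
print(f,s["force"],np.hypot(f[0]-125,g-70),np.arctan2(125-f[0],g-70)+.262)
E
python3 st.py
```

```text
[-23.93135274  -1.00615168] [-0.80466088 -2.95453402  5.95563822] 189.46893240180077 1.1663868887172506
```

To row units: 13.9 mm is 0.139, 13.4 mm is 0.134.

>>> nudge_tcp:
  offsets:
    - [0, -0.087, 0.118, 0, 0, 0, 8]
    - [0, -0.078, 0.124, 0, 0, 0, 8]
    - [0, -0.068, 0.13, 0, 0, 0, 8]
    - [0, -0.058, 0.134, 0, 0, 0, 8]
    - [0, -0.047, 0.139, 0, 0, 0, 8]
    - [0, 0, 0, 0, 0, 0, 8]
    - [0, 0, 0, 0, 0, 0, 8]

```text
clock: 18.45
eef_pos: [456.0, -72.9, 104.7]
tool_rot: [-3.14, 0.001, 1.65]
force: [-1.8, -5.1, 6.1]
width: 13.9
gripper_force: 60.0
```

```bash
python3 st.py
```

```text
[-56.91745214  -1.08722366] [-1.79544187 -5.05996968  6.05027294] 189.58772879705657 1.5473722565859296
```

To row units: 14.4 mm is 0.144, 14.2 mm is 0.142.

>>> nudge_tcp:
  offsets:
    - [0, -0.037, 0.142, 0, 0, 0, 8]
    - [0, -0.026, 0.144, 0, 0, 0, 8]
    - [0, -0.012, 0.12, 0, 0, 0, 8]
    - [0, 0, 0, 0, 0, 0, 8]
    - [0, 0, 0, 0, 0, 0, 8]

```text
clock: 18.95
eef_pos: [448.6, -73.5, 64.0]
tool_rot: [-3.14, 0.001, 1.649]
force: [-1.3, -5.1, 5.0]
width: 13.7
gripper_force: 60.3
```

```bash
python3 st.py
```

```text
[-64.25891028  -1.10663047] [-1.27126105 -5.09289512  4.98666637] 189.68593710728675 1.7656833471980244
```

>>> nudge_tcp:
  offsets:
    - [0, -0.004, 0.06, 0, 0, 0, 8]
    - [0, 0, 0.04, 0, 0, 0, 8]
    - [0, 0, 0, 0, 0, 0, 8]
    - [0, 0, 0, 0, 0, 0, 8]

```text
clock: 19.35
eef_pos: [448.2, -73.6, 54.5]
tool_rot: [-3.14, 0.001, 1.649]
force: [-2.3, -5.2, 8.7]
width: 14.2
gripper_force: 60.5
```

```bash
python3 st.py
```

```text
[-64.6696058  -1.1222395] [-2.33052051 -5.19190585  8.66304739] 189.6963992910024 1.8159887449082732
```

Pad contact is showing. Push on to the stop.

>>> nudge_tcp:
  offsets:
    - [0, 0, 0.04, 0, 0, 0, 8]
    - [0, 0, 0.03, 0, 0, 0, 8]
    - [0, 0, 0, 0, 0, 0, 8]
    - [0, 0, 0, 0, 0, 0, 8]

```text
clock: 19.75
eef_pos: [448.2, -73.6, 47.9]
tool_rot: [-3.141, 0.001, 1.649]
force: [-3.1, -5.2, 13.5]
width: 14.1
gripper_force: 61.0
```

```bash
python3 st.py
```

```text
[-64.68229751  -1.15583038] [-3.11370257 -5.21327776 13.47328827] 189.71316840733414 1.8508367510489931
```

>>> nudge_tcp:
  offsets:
    - [0, 0, 0.03, 0, 0, 0, 8]
    - [0, 0, 0, 0, 0, 0, 8]
    - [0, 0, 0, 0, 0, 0, 8]

```text
clock: 20.05
eef_pos: [448.3, -73.6, 45.9]
tool_rot: [-3.141, 0.001, 1.649]
force: [-5.0, -4.8, 26.2]
width: 14.5
gripper_force: 62.7
```

```bash
python3 st.py
```

```text
[-64.61449521  -1.18069786] [-5.03765459 -4.75704985 26.20073849] 189.69044051206544 1.8610944226439399
```

The force jumps at 1.85 rad, so the lever is at its stop. Last picture to confirm.

```bash
python3 - <<'E'
from h import *
a=cv2.resize(ctrl.get_image("side")[150:290,200:330],(400,431),interpolation=cv2.INTER_CUBIC)
b=cv2.resize(ctrl.get_image("scene")[130:280,160:290],(374,431),interpolation=cv2.INTER_CUBIC)
cv2.imwrite("pics/p6.png",np.hstack([a,b])); print(ctrl.read_state()["force"])
E
```

```text
[-4.92136289 -4.94306465 26.56685626]
```

View pics/p6.png

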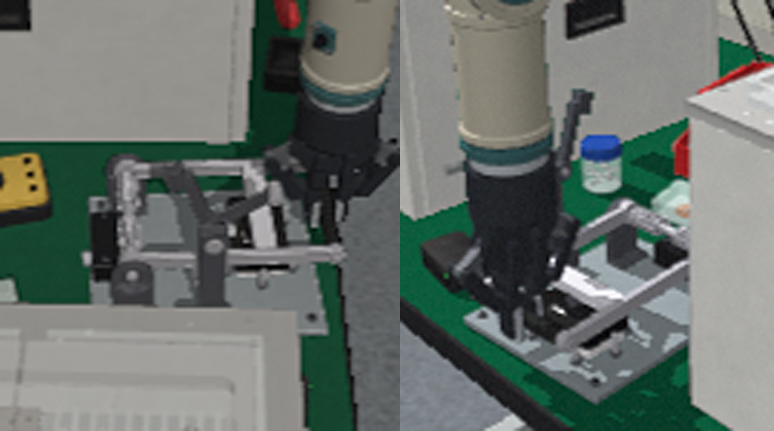

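```bash
python3 -c "
from cell import ctrl
print(ctrl.finish_job())"
```

```text
the job is handed in; nothing more can be done
None
```

The job is handed in at about 20 s of the 72 s: the reader lies flat between the pins, the catch is fully over, and the arm is still holding the lever at its stop (about 1.85 rad, 26 N) with the pad on the reader; no verdict came back.

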